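# Clear the drill's control box and refit its speed knob

## Task

Grip the scraper block and wipe the three metal chips off the faceplate of the drill's control box into the tray on its side, without touching the chips with the fingers, then put the scraper down on the bench. Take the loose knob, turn it so that its flat matches the flat of the D-shaft, push it fully home on the shaft, and press it down until the sprung shaft is all the way in. Finish while still gripping the knob and holding it pressed down; do not let go, and leave the other things on the bench where they are.

Things in the scene. Friction and masses are not known exactly. Their poses are not given: they have to be found in the camera images.
- control_box: (All sizes in mm.) Drill control box lying face up, fixed: blue, 170 (x) x 240 (y), flat aluminium faceplate on top 45 above the bench. Origin: centre of its underside. Along the +x edge of the faceplate (centres at x = +66) are a lamp, a switch and a red button, at most 9 tall; the rest is clear but for the shaft and chips
- chip_tray (a point): Centre of the floor of the low grey chip tray, open on top, fixed along the whole +y side of the box (box frame 0, +163.5, 3; same axes). Inside 164 (x) x 79 (y), starting 4 from the box's edge; walls 22 high from the bench, so 23 below the faceplate
- shaft_tip (a point): Centre of the top end of the upright steel D-shaft, 69 above the bench at rest, at x = +20, y -20 to +20 in the box's frame. Shaft 12 across, flat along its full height 3 from its axis on its own +x side (a red dash on the faceplate points out from it); tip chamfered by 1. Brass bush round its foot: 20 across, 4 high. It does not turn; its yaw on the box varies
- shaft (a joint): How far the sprung shaft is pushed down into the box, m: 0 out (rest), 0.008 fully in. Spring force 4 N at first, 10.4 N fully in; it comes back out if let go
- knob: Loose black knob standing on the bench. Round skirt 49 across, 13 high; on it a bar grip 42 long (x), 13 thick (y), from 13 to 37 high, with a white line towards +x. Origin: centre of its underside. 35 to 70 g. From below, a D-hole 11 deep on its axis: 1 clearance round the shaft, flat on the +x side, so it goes on only with its x along the shaft's x
- knob_seat (a point): Closed end of the hole in the knob, on its axis 11 above its underside; it meets the shaft's tip when the knob is home. Home with the shaft fully in, the knob's underside is 5 above the faceplate (a chip is 9 high)
- scraper: Orange scraper block with a black rubber foot, standing on the bench on its foot: 78 long (x), 26 thick (y), 52 high; the foot is 76 x 20 and 14 high. Origin: centre of its underside. 85 to 170 g
- chip0: One of three loose copper-coloured metal chips, 15 x 12 x 9 high, lying on the faceplate on the -x side of the shaft (x from -33 to -11, y from -35 to +53 in the box's frame). Origin: centre of its underside as first laid. 12 g
- chip1: One of three loose copper-coloured metal chips, 15 x 12 x 9 high, lying on the faceplate on the -x side of the shaft (x from -33 to -11, y from -35 to +53 in the box's frame). Origin: centre of its underside as first laid. 12 g
- chip2: One of three loose copper-coloured metal chips, 15 x 12 x 9 high, lying on the faceplate on the -x side of the shaft (x from -33 to -11, y from -35 to +53 in the box's frame). Origin: centre of its underside as first laid. 12 g
- wrench: Bystander, loose: steel open-ended wrench, 170 long, lying flat. Origin: on its underside
- screwdriver: Bystander, loose: screwdriver, 190 long, lying flat. Origin: on its underside
- tape: Bystander, loose: yellow ring of tape, 100 across, 25 high, lying flat. Origin: centre of its underside
- screw_jar: Bystander, loose: glass jar with red cap, 64 across, 85 high. Origin: centre of its underside
- paint_can: Bystander, loose: steel paint can with green band, 101 across, 116 high. Origin: centre of its underside
- spray_can: Bystander, loose: blue spray can, 60 across, 180 high. Origin: centre of its underside
Mind the look-alikes: they are no part of the job. Several things look just like the knob: the one meant starts farthest from the robot's base. There is more than one size of the scraper; the one meant has the size given above.

How it is judged:
On the way, in this order (a step that is already met when the one before it is completed fails the run):
1. all three chips lie in the tray while the gripper holds the scraper (z of each of chip0, chip1, chip2 in the frame of control_box below 0.043 m and y of chip0 in the frame of control_box between 0.118 and 0.21 m and x of chip0 in the frame of control_box between -0.088 and 0.088 m and y of chip1 in the frame of control_box between 0.118 and 0.21 m and x of chip1 in the frame of control_box between -0.088 and 0.088 m and y of chip2 in the frame of control_box between 0.118 and 0.21 m and x of chip2 in the frame of control_box between -0.088 and 0.088 m and contact force between scraper and the fingers above 1 N), for 0.1 s.
2. the scraper is put down on the bench, off the box, and let go (height (world z) of scraper below 0.045 m and contact force between scraper and the fingers below 0.1 N and contact force between scraper and control_box below 0.1 N and linear speed of scraper below 0.03 m/s), for 0.2 s.
At the end, for the whole second after the job is handed in: The knob is home on the D-shaft (within 3 mm, upright within 0.12 rad), the shaft is held more than 5 of its 8 mm in with more than 4 N, the fingers still on the knob's bar; the chips are in the tray and the scraper is released, at rest on the bench, off the box (all of step 2 and z of each of chip0, chip1, chip2 in the frame of control_box below 0.043 m and y of chip0 in the frame of control_box between 0.118 and 0.21 m and x of chip0 in the frame of control_box between -0.088 and 0.088 m and y of chip1 in the frame of control_box between 0.118 and 0.21 m and x of chip1 in the frame of control_box between -0.088 and 0.088 m and y of chip2 in the frame of control_box between 0.118 and 0.21 m and x of chip2 in the frame of control_box between -0.088 and 0.088 m and distance between knob_seat and shaft_tip below 0.003 m and angle between knob's own z axis and vertical below 0.12 rad and value of joint shaft above 0.005 m and contact force between knob and the fingers above 2 N and contact force between knob and shaft above 4 N and z of the grasp point in the frame of knob below 0.05 m and linear speed of knob below 0.02 m/s); the arm keeps its last pose, push and grip.
It fails at once if the fingers touch a chip (contact force between the fingers and chip0 above 0.5 N or contact force between the fingers and chip1 above 0.5 N or contact force between the fingers and chip2 above 0.5 N).
It fails at once if a bystander is moved more than 30 mm (distance of any of wrench, screwdriver, tape, screw_jar, paint_can, spray_can from where it was at the start of the episode above 0.03 m).
It also fails if it takes over 67 s, if anything falls off the work surface, if the arm or the gripper's body presses on something with over 40 N, if the wrist force passes 120 N, or if a joint passes its speed limit or range.

## Robot

A 6-joint arm with a two-finger parallel gripper is mounted at the origin on the work surface. World frame = base frame: x ahead of the robot, y to its left, z up, the work surface at z = 0. Lengths are in m, angles in rad, forces in N, time in s.
With the tool pointing down it reaches from about 0.325 to 0.775 m from the base axis. Payload 5.5 kg.
Tool frame: the origin (TCP) lies midway between the tips of the shut fingers; the grasp point (between the pads) lies 19 mm behind it (ctrl.grasp_offset is the distance from the TCP to the grasp point, in m); z points along the fingers, y is the line along which they close (so a half turn about z gives the same grasp; the last joint's range is limited). The gripper opens to 88 mm and grips with 3 to 60 N. Pads are 20 mm wide; open, the fingers measure 115 mm over their backs; the gripper's body (75 mm by 178 mm) begins 61 mm behind the grasp point.
Start: joints at [1.148, 0.091, 1.231, -0, 1.82, -0.057], TCP at [0.215, 0.56, 0.223] pointing down, gripper open.
Joint ranges: [-2.87, 2.87], [-0.86, 2.18], [0.17, 2.46], [-1.51, 4.65], [0.06, 2.69], [-2.65, 2.65]. Speed limits (rad/s): [2.57, 2.57, 3.01, 3.14, 3.14, 3.14].

## Interface

Orientations are given as a unit quaternion [x, y, z, w].
In Python, from plant import readout, eyes, hand_in, ctrl gives the robot as it stands.
- The arm moves only by the tool move_arm, never from a script. Its arguments are lists of equal length, an entry for each row: "linear": the shift along the tool's x, y, z in m, a list of three; "roll": the turn about the tool's z in degrees. In form: {"linear": [[tx, ty, tz], ...], "roll": [roll, ...]}. A call has 1 to 12 rows; each row is the pose to reach, as a shift and turn from the pose commanded when the call began, along the tool's axes at that moment; what a row does not reach only later rows make up. A row lasts 1/8 s, in which the tool goes at most 62.5 mm and 10.7 degrees, less where a joint would pass 70% of its speed; a pose out of reach is approached as far as the arm can. A call with a gripper value outside its range is refused whole. "gripper" is the closure, from -1 (fully open) to 1 (shut), set as the call begins (left out, the last holds). The fingers move at their own pace and stop on an object; "newtons" is the grip in N (left out, the last holds). Time passes only in rows, so rows that repeat a pose let the fingers close. It gives the time, the measured TCP pose, the force, the opening and the grip force at its end, in the units of the state.
- readout.read_state(): the state, without advancing time (a new reading comes with each control period).
- eyes.get_image(name): name is "scene" or "top" or "wrist"; returns the picture (400x640x3 uint8, red, green, blue); there is no depth.
- eyes.camera_params(name): a dict with "mtx" (3x3 intrinsics, pixels), "R" (3x3) and "t" (3): a world point X has camera coordinates R X + t. Camera axes: x right, y down, z forward; pixel columns grow to the right and rows downward; lengths in m; the calibration is good to about 2 mm. A picture is of the moment at which its call begins: read the wrist's pose just before it. camera_params takes no time and is no camera call; for the wrist camera it gives the pose at the moment of the call.
- hand_in(): hands the job in; it is judged then, once.
The state is a dict: "time_s": time; "joint_positions": joint angles; "joint_velocities": joint speeds; "joint_torque": joint torques, N m; "tool_pos": TCP position; "eef_rot": TCP orientation; "contact_force": force on the tool from outside, world axes, zero at the start; "wrist_torque": the same for the moment, N m; "finger_gap": opening from 0.0 (shut) to 1.0 (fully open); "gripper_force": force on a finger pad.
Only numpy, scipy, OpenCV 4.12 (cv2) and the standard library are available. Lean on these libraries where they do the work, as an engineer would, in place of code of your own. Each camera call takes 0.05 s, during which the arm holds its last target. There are 200 camera calls.

## Working session

There is one attempt and no reset: what is moved stays moved. The work goes in short steps, Python scripts to look and compute and a tool call to move; the robot and the scene stay as the last step left them, time stands still between calls to the robot, and variables do not carry over. Pictures are saved under pics/ and viewed, at most 10 in all, crops included, and the job is handed in when it is done.

Besides the shell and the picture viewer there is one more tool, called after "Emit:" as name(argument=value, ...), one argument or row to a line, values as JSON. move_arm: Moves the arm, as the interface text tells. Its arguments: {"type":"object","properties":{"linear":{"type":"array"},"roll":{"type":"array"},"gripper":{"type":"number"},"newtons":{"type":"number"}},"required":["linear","roll"]}

```bash
ls; mkdir -p pics
python3 - <<'E'
from plant import readout, eyes, ctrl
import cv2, numpy as np
print(readout.read_state()); print(ctrl.grasp_offset)
for n in ("scene","top"):
    im=eyes.get_image(n); cv2.imwrite(f"pics/{n}0.png",cv2.cvtColor(im,cv2.COLOR_RGB2BGR))
    p=eyes.camera_params(n); print(n,{k:np.round(v,4).tolist() for k,v in p.items()})
E
```

```text
pics
{'time_s': 0.0, 'joint_positions': array([ 1.14825942e+00,  9.18618545e-02,  1.23187502e+00, -7.29189124e-06,
        1.81981391e+00, -5.67146396e-02]), 'joint_velocities': array([ 3.24674360e-04, -7.78135594e-04,  7.36936518e-04, -1.22791850e-03,
       -5.21431699e-05,  2.15632487e-03]), 'joint_torque': array([ 3.30584662e-04, -4.46455550e+01, -4.06446362e+01,  6.97369804e-02,
        2.91146454e-02, -1.30638346e-04]), 'tool_pos': array([0.21451883, 0.56001816, 0.22151124]), 'eef_rot': array([ 1.81893706e-01,  9.83317711e-01, -9.51928835e-04, -2.28937028e-04]), 'contact_force': array([-0.33433704,  0.20848376, -0.07399364]), 'wrist_torque': array([ 0.01012452,  0.04563183, -0.01879851]), 'gripper_force': 0.0, 'finger_gap': 1.0011392066057057}
0.0187
scene {'mtx': [[384.2336, 0.0, 322.8865], [0.0, 384.2336, 197.1407], [0.0, 0.0, 1.0]], 'R': [[0.8019, 0.5975, 0.0069], [0.4883, -0.6487, -0.5837], [-0.3443, 0.4714, -0.8119]], 't': [-0.4413, -0.226, 1.1864]}
top {'mtx': [[397.2091, 0.0, 319.3313], [0.0, 397.2091, 202.8974], [0.0, 0.0, 1.0]], 'R': [[-0.0134, -0.9997, 0.019], [-0.9946, 0.0114, -0.1036], [0.1034, -0.0203, -0.9944]], 't': [0.0004, 0.5544, 1.0614]}
```

View pics/top0.png

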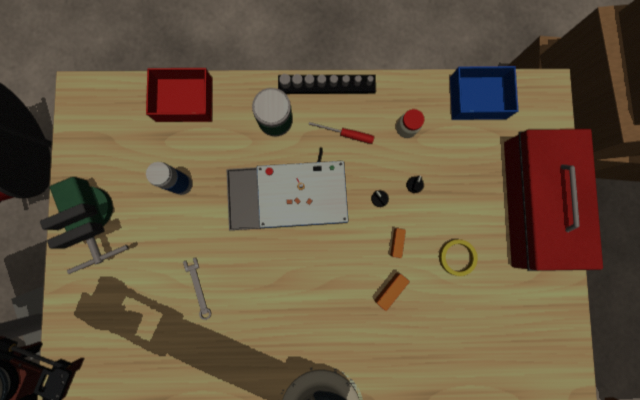

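View pics/scene0.png

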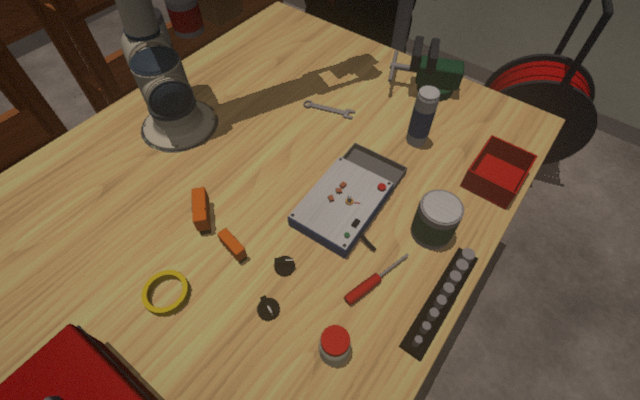

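The control box has its tray to image left (top px 243,198). There are chips at about (290,202), (297,200) and (309,201), with the shaft at (300,184). Knob candidates in the top view are (380,198) and (415,184). Scraper candidates are (398,242), the smaller one, and (392,290), the larger one. I'll measure all of these and check them in a close crop.

```bash
cat > h.py <<'E'
import numpy as np, cv2
from plant import readout, eyes, ctrl
def ray(P,uv):
    d=np.linalg.inv(P["mtx"])@np.array([uv[0],uv[1],1.]); return -P["R"].T@P["t"], P["R"].T@d
def onz(P,uv,z):
    c,d=ray(P,uv); return (c+d*(z-c[2])/d[2])[:2]
def proj(P,X):
    q=P["mtx"]@(P["R"]@np.asarray(X,float)+P["t"]); return q[:2]/q[2]
def tri(P1,u1,P2,u2):
    c1,d1=ray(P1,u1); c2,d2=ray(P2,u2)
    s=np.linalg.lstsq(np.c_[d1,-d2],c2-c1,rcond=None)[0]; a=c1+s[0]*d1;b=c2+s[1]*d2
    return (a+b)/2,np.linalg.norm(a-b)
def blobs(mask,amin=15):
    cs,_=cv2.findContours(mask.astype(np.uint8),cv2.RETR_EXTERNAL,cv2.CHAIN_APPROX_NONE)
    return [c for c in cs if cv2.contourArea(c)>=amin]
def shot(n):
    P=eyes.camera_params(n); return P,cv2.cvtColor(eyes.get_image(n),cv2.COLOR_RGB2BGR)
E
python3 - <<'E'
from h import *
P=eyes.camera_params("top"); im=cv2.imread("pics/top0.png"); hsv=cv2.cvtColor(im,cv2.COLOR_BGR2HSV)
H,S,V=cv2.split(hsv)
roi=np.zeros(H.shape,bool); roi[140:330,220:480]=1
for nm,m,z,a in (("orange",(H>4)&(H<16)&(S>170)&(V>90),.05,40),("dark",(V<50),.0,15),("chip",(H<16)&(S>70)&(V>90),.054,4),("plate",(S<40)&(V>110),.045,800)):
    mm=m&roi
    if nm=="chip": mm[:, 350:]=0; mm[225:]=0
    for c in blobs(mm,a):
        r=cv2.minAreaRect(c); w=np.array([onz(P,p,z) for p in cv2.boxPoints(r)])
        e=w[1]-w[0],w[2]-w[1]; L=max(e,key=np.linalg.norm)
        print(nm,np.round(r[0],1),"area",cv2.contourArea(c),"w",w.mean(0).round(4),"sz",[round(np.linalg.norm(v)*1000,1) for v in e],"ang",round(np.degrees(np.arctan2(L[1],L[0])),1),"r",round(np.hypot(*w.mean(0)),3))
cv2.imwrite("pics/crop1.png",cv2.resize(im[140:320,220:460],(800,600),interpolation=cv2.INTER_CUBIC))
E
```

```text
orange [392.5 291.8] area 421.5 w [ 0.3142 -0.1962] sz [np.float64(98.9), np.float64(31.9)] ang -40.7 r 0.37
orange [398.6 242.6] area 214.5 w [ 0.4432 -0.2167] sz [np.float64(75.9), np.float64(23.5)] ang -10.1 r 0.493
dark [385.9 286.9] area 40.0 w [ 0.3218 -0.1881] sz [np.float64(94.1), np.float64(6.0)] ang -40.6 r 0.373
dark [379.5 198.5] area 164.5 w [ 0.5679 -0.1775] sz [np.float64(42.7), np.float64(42.7)] ang 178.2 r 0.595
dark [414.5 184. ] area 176.0 w [ 0.6083 -0.2786] sz [np.float64(46.0), np.float64(43.0)] ang -2.1 r 0.669
dark [316.5 168.5] area 19.5 w [ 6.557e-01 -3.000e-04] sz [np.float64(19.9), np.float64(8.7)] ang -90.6 r 0.656
dark [319.7 154.5] area 17.0 w [ 0.6961 -0.01  ] sz [np.float64(38.8), np.float64(6.7)] ang -11.9 r 0.696
chip [289.  201.5] area 12.0 w [0.5564 0.0752] sz [np.float64(10.7), np.float64(8.1)] ang -90.6 r 0.561
chip [308.8 201.3] area 16.5 w [0.5565 0.0223] sz [np.float64(13.3), np.float64(11.4)] ang -45.4 r 0.557
chip [297.  200.5] area 16.0 w [0.5589 0.0538] sz [np.float64(9.5), np.float64(13.3)] ang -135.8 r 0.561
chip [268.5 170.5] area 40.5 w [0.6411 0.13  ] sz [np.float64(18.9), np.float64(19.1)] ang 179.9 r 0.654
plate [301.7 193.4] area 5169.0 w [0.5797 0.0409] sz [np.float64(239.6), np.float64(167.5)] ang -86.9 r 0.581
```

View pics/crop1.png

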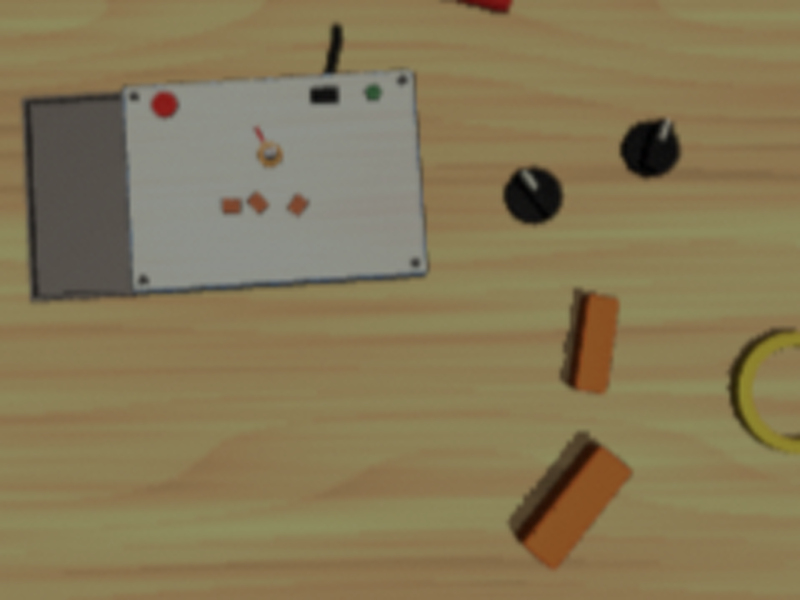

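The knob I want is the farther one, at top px (415,184), r≈0.67, with its white line up and to the right. The scraper I want is the 76×24 one at (398,242); the other is 99×32. Measured sizes match: box plate 240×168 at (0.580,0.041), yaw about 3.1°. I'll hover over the scraper first.

```bash
cat >> h.py <<'E'
from scipy.spatial.transform import Rotation as Ro
def goal(xyz,yhead=None):
    """shift and roll from measured pose: target TCP xyz, heading of tool y (deg, mod 180)"""
    s=readout.read_state(); R=Ro.from_quat(s["eef_rot"]).as_matrix()
    sh=R.T@(np.array(xyz)-s["tool_pos"]); h=np.degrees(np.arctan2(R[1,1],R[0,1]))
    roll=0 if yhead is None else (h-yhead+90)%180-90
    print("t",round(s["time_s"],2),"pos",s["tool_pos"].round(4),"yhead",round(h,2),"tilt",round(np.degrees(np.arccos(-R[2,2])),2),"F",s["contact_force"].round(1),"gap",round(s["finger_gap"],3),"gf",round(s["gripper_force"],1),"j6",round(s["joint_positions"][5],2))
    print("SHIFT",sh.round(4),"ROLL",round(roll,1))
E
python3 -c "
from h import *
goal([.443,-.217,.22],79.9)"
```

```text
t 0.1 pos [0.2145 0.5601 0.2217] yhead 69.04 tilt 0.1 F [-0.4 -0.  -0.1] gap 0.998 gf 0.0 j6 -0.06
SHIFT [-0.4913 -0.6439  0.0027] ROLL -10.9
```

Emit:
move_arm(
  linear=[
    [-0.491, -0.644, 0.0],
    [-0.491, -0.644, 0.0],
    [-0.491, -0.644, 0.0],
    [-0.491, -0.644, 0.0],
    [-0.491, -0.644, 0.0],
    [-0.491, -0.644, 0.0],
    [-0.491, -0.644, 0.0],
    [-0.491, -0.644, 0.0],
    [-0.491, -0.644, 0.0],
    [-0.491, -0.644, 0.0],
    [-0.491, -0.644, 0.0],
    [-0.491, -0.644, 0.0],
  ],
  roll=[-10.9, -10.9, -10.9, -10.9, -10.9, -10.9, -10.9, -10.9, -10.9, -10.9, -10.9, -10.9],
  gripper=-1,
)

```text
time_s: 1.6
tool_pos: [0.426, -0.1615, 0.2224]
eef_rot: [0.088, 0.996, 0.0, 0.0]
contact_force: [0.4, 0.3, -0.1]
finger_gap: 0.999
gripper_force: 0.0
```

```bash
python3 -c "
from h import *
goal([.443,-.217,.22],79.9)"
```

```text
t 1.6 pos [ 0.426  -0.1615  0.2224] yhead 79.91 tilt 0.02 F [ 0.4  0.3 -0.1] gap 0.999 gf 0.0 j6 -1.83
SHIFT [-0.0265 -0.0517  0.0024] ROLL 0.0
```

Emit:
move_arm(
  linear=[
    [-0.024, -0.045, 0.0],
    [-0.024, -0.045, 0.0],
    [-0.024, -0.045, 0.0],
  ],
  roll=[0, 0, 0],
)

```text
time_s: 1.98
tool_pos: [0.4415, -0.2073, 0.2222]
eef_rot: [0.088, 0.996, 0.0, -0.0]
contact_force: [0.5, -0.7, 0.1]
finger_gap: 1.002
gripper_force: 0.0
```

Run:
```python
from h import *
goal([.443,-.217,.22],79.9)
P,im=shot("wrist"); cv2.imwrite("pics/w1.png",im)
hsv=cv2.cvtColor(im,cv2.COLOR_BGR2HSV);H,S,V=cv2.split(hsv)
print(P["mtx"].round(1).tolist(),P["R"].round(2).tolist(),(-P["R"].T@P["t"]).round(3))
for c in blobs((H>4)&(H<16)&(S>170)&(V>60),200):
    r=cv2.minAreaRect(c); w=np.array([onz(P,p,.052) for p in cv2.boxPoints(r)])
    e=w[1]-w[0],w[2]-w[1]; L=max(e,key=np.linalg.norm)
    print(np.round(r[0],1),cv2.contourArea(c),w.round(4).tolist(),w.mean(0).round(4),[round(np.linalg.norm(v)*1000,1) for v in e],np.degrees(np.arctan2(L[1],L[0])))
```

```text
t 1.98 pos [ 0.4415 -0.2073  0.2222] yhead 79.93 tilt 0.08 F [ 0.5 -0.7  0.1] gap 1.002 gf 0.0 j6 -1.9
SHIFT [-0.0032 -0.0093  0.0022] ROLL 0.0
[[299.1, 0.0, 318.9], [0.0, 299.1, 196.5], [0.0, 0.0, 1.0]] [[0.17, 0.98, 0.0], [0.95, -0.17, 0.25], [0.25, -0.04, -0.97]] [ 0.374 -0.195  0.385]
[312.5 180.5] 1015.5 [[0.4011, -0.2181], [0.4052, -0.1953], [0.4816, -0.2086], [0.4773, -0.2327]] [ 0.4413 -0.2137] [np.float64(23.1), np.float64(77.5)] -9.8379599330903
[314.4  57.5] 3528.0 [[0.3448, -0.2379], [0.2656, -0.1705], [0.2852, -0.1421], [0.367, -0.2082]] [ 0.3157 -0.1897] [np.float64(103.9), np.float64(34.5)] 139.60243459867615
```

View pics/w1.png

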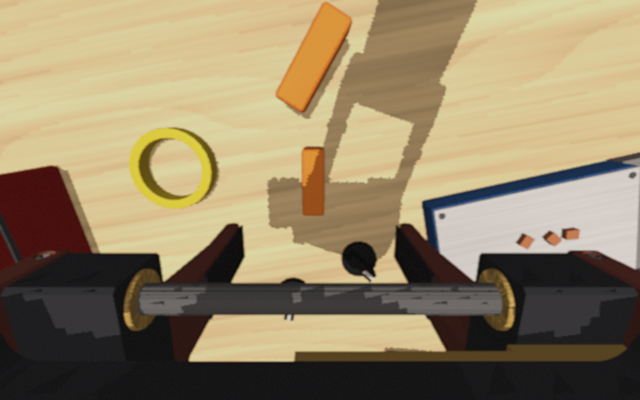

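The wrist view shows the chosen scraper at (312,180), measured 77.5×23 at (0.441,-0.214), yaw -9.8°. That agrees with the top view. Descending on it.

Emit:
move_arm(
  linear=[
    [-0.002, -0.007, 0.06],
    [-0.002, -0.007, 0.12],
    [-0.002, -0.007, 0.17],
    [-0.002, -0.007, 0.188],
    [-0.002, -0.007, 0.188],
    [-0.002, -0.007, 0.188],
  ],
  roll=[0, 0, 0, 0, 0, 0],
)

```text
time_s: 2.78
tool_pos: [0.444, -0.2156, 0.0376]
eef_rot: [0.087, 0.996, -0.001, 0.002]
contact_force: [-0.6, -0.2, 0.3]
finger_gap: 1.001
gripper_force: 0.0
```

```bash
python3 -c "
from h import *
goal([.442,-.2145,.025],80.2)"
```

```text
t 2.77 pos [ 0.444  -0.2156  0.0376] yhead 79.97 tilt 0.26 F [-0.6 -0.2  0.3] gap 1.001 gf 0.0 j6 -1.92
SHIFT [0.0022 0.0007 0.0126] ROLL -0.2
```

Emit:
move_arm(
  linear=[
    [0.002, 0.001, 0.0115],
    [0.002, 0.001, 0.0115],
    [0.002, 0.001, 0.0115],
  ],
  roll=[0, 0, 0],
)

```text
time_s: 3.15
tool_pos: [0.4407, -0.2138, 0.0233]
eef_rot: [0.088, 0.996, -0.0, 0.0]
contact_force: [0.6, 0.4, 0.5]
finger_gap: 1.001
gripper_force: 0.0
```

Emit:
move_arm(
  linear=[
    [0, 0, 0],
    [0, 0, 0],
    [0, 0, 0],
    [0, 0, 0],
    [0, 0, 0],
    [0, 0, 0],
  ],
  roll=[0, 0, 0, 0, 0, 0],
  gripper=1,
  newtons=35,
)

```text
time_s: 3.9
tool_pos: [0.4406, -0.2137, 0.0231]
eef_rot: [0.088, 0.996, 0.0, -0.0]
contact_force: [1.4, 0.1, -0.2]
finger_gap: 0.357
gripper_force: 0.0
```

```bash
python3 -c "
from h import *
goal([.442,-.2145,.14],80.2)"
```

```text
t 3.9 pos [ 0.4406 -0.2137  0.0231] yhead 79.94 tilt 0.0 F [ 1.4  0.1 -0.2] gap 0.357 gf 0.0 j6 -1.92
SHIFT [-0.0015 -0.0005 -0.1169] ROLL -0.3
```

Emit:
move_arm(
  linear=[
    [0, 0, 0],
    [0, 0, 0],
    [0, 0, 0],
  ],
  roll=[0, 0, 0],
)

```text
time_s: 4.28
tool_pos: [0.4406, -0.2138, 0.0231]
eef_rot: [0.088, 0.996, -0.0, -0.0]
contact_force: [0.0, 0.2, 0.2]
finger_gap: 0.293
gripper_force: 35.0
```

```bash
python3 -c "
from h import *
goal([.4406,-.2137,.123],79.94)"
```

```text
t 4.28 pos [ 0.4406 -0.2138  0.0231] yhead 79.94 tilt 0.01 F [0.  0.2 0.2] gap 0.293 gf 35.0 j6 -1.92
SHIFT [ 0.      0.     -0.0999] ROLL 0.0
```

Emit:
move_arm(
  linear=[
    [0, 0, -0.05],
    [0, 0, -0.1],
    [0, 0, -0.1],
    [0, 0, -0.1],
  ],
  roll=[0, 0, 0, 0],
)

```text
time_s: 4.78
tool_pos: [0.4404, -0.2135, 0.1223]
eef_rot: [0.088, 0.996, 0.0, -0.0]
contact_force: [-0.8, 0.6, -2.1]
finger_gap: 0.291
gripper_force: 35.0
```

```bash
python3 -c "
from h import *
goal([.5453,-.0261,.12],93.1)"
```

```text
t 4.78 pos [ 0.4404 -0.2135  0.1223] yhead 79.94 tilt 0.06 F [-0.8  0.6 -2.1] gap 0.291 gf 35.0 j6 -1.92
SHIFT [-0.0706  0.2028  0.0023] ROLL -13.2
```

Emit:
move_arm(
  linear=[
    [-0.018, 0.051, 0.0],
    [-0.036, 0.102, 0.0],
    [-0.053, 0.153, 0.0],
    [-0.0705, 0.203, 0.0],
    [-0.0705, 0.203, 0.0],
    [-0.0705, 0.203, 0.0],
  ],
  roll=[-5, -10, -13.2, -13.2, -13.2, -13.2],
)

```text
time_s: 5.52
tool_pos: [0.5445, -0.0263, 0.1211]
eef_rot: [-0.028, 1.0, -0.0, -0.002]
contact_force: [-0.2, -0.0, -1.5]
finger_gap: 0.294
gripper_force: 35.0
```

Run:
```python
from h import *
goal([.5453,-.0261,.075],93.1)
P,im=shot("wrist"); cv2.imwrite("pics/w2.png",im)
```

```text
t 5.53 pos [ 0.5445 -0.0263  0.1211] yhead 93.17 tilt 0.21 F [-0.2 -0.  -1.5] gap 0.294 gf 35.0 j6 -1.74
SHIFT [-0.001   0.0001  0.0461] ROLL 0.1
```

View pics/w2.png

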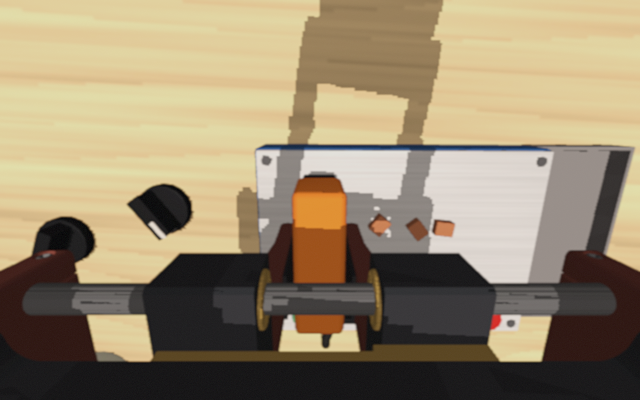

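The wrist view shows the scraper held at (320,245) over the plate, behind the chips at (380,225), (417,229) and (444,228). Lowering.

Emit:
move_arm(
  linear=[
    [-0.001, 0, 0.03],
    [-0.001, 0, 0.045],
    [-0.001, 0, 0.05],
    [-0.001, 0, 0.051],
    [-0.001, 0, 0.051],
  ],
  roll=[0, 0, 0, 0, 0],
)

```text
time_s: 6.2
tool_pos: [0.547, -0.0263, 0.0731]
eef_rot: [-0.027, 1.0, -0.0, 0.001]
contact_force: [-0.3, 0.6, -0.9]
finger_gap: 0.29
gripper_force: 35.0
```

```bash
python3 -c "
from h import *
goal([.5349,.1666,.070],93.1)"
```

```text
t 6.2 pos [ 0.547  -0.0263  0.0731] yhead 93.13 tilt 0.09 F [-0.3  0.6 -0.9] gap 0.29 gf 35.0 j6 -1.74
SHIFT [0.0015 0.1933 0.0031] ROLL 0.0
```

Emit:
move_arm(
  linear=[
    [0.001, 0.005, 0.0025],
    [0.001, 0.02, 0.003],
    [0.001, 0.036, 0.003],
    [0.001, 0.053, 0.003],
    [0.001, 0.07, 0.003],
    [0.001, 0.087, 0.003],
    [0.001, 0.104, 0.003],
    [0.001, 0.121, 0.003],
    [0.001, 0.138, 0.003],
    [0.001, 0.155, 0.003],
    [0.001, 0.173, 0.003],
    [0.001, 0.193, 0.003],
  ],
  roll=[0, 0, 0, 0, 0, 0, 0, 0, 0, 0, 0, 0],
)

```text
time_s: 7.7
tool_pos: [0.5348, 0.1678, 0.0691]
eef_rot: [-0.027, 1.0, 0.0, -0.0]
contact_force: [0.4, 0.2, -1.4]
finger_gap: 0.296
gripper_force: 35.0
```

Emit:
move_arm(
  linear=[
    [0, 0, 0],
    [0, 0, 0],
  ],
  roll=[0, 0],
)

```text
time_s: 7.95
tool_pos: [0.5349, 0.1665, 0.069]
eef_rot: [-0.028, 1.0, -0.0, -0.0]
contact_force: [-1.6, -0.0, -1.7]
finger_gap: 0.295
gripper_force: 35.0
```

Run:
```python
from h import *
goal([.5349,.1666,.070],93.1)
P,im=shot("wrist"); Q,im2=shot("top")
cv2.imwrite("pics/w3.png",np.vstack([im[100:400],cv2.resize(im2[130:250,200:400],(640,384))[:300]]))
```

```text
t 7.95 pos [0.5349 0.1665 0.069 ] yhead 93.16 tilt 0.03 F [-1.6 -0.  -1.7] gap 0.295 gf 35.0 j6 -1.38
SHIFT [ 0.      0.0001 -0.001 ] ROLL 0.1
```

View pics/w3.png

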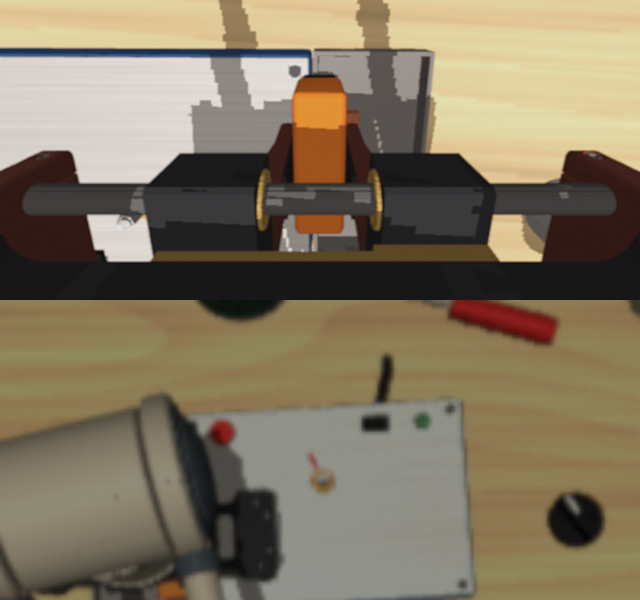

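Emit:
move_arm(
  linear=[
    [0, 0, -0.05],
    [0, 0, -0.06],
    [0.05, -0.05, -0.06],
    [0.1, -0.1, -0.06],
    [0.125, -0.12, -0.06],
    [0.125, -0.12, -0.06],
    [0.125, -0.12, -0.06],
  ],
  roll=[0, 0, 0, 0, 0, 0, 0],
)

```text
time_s: 8.93
tool_pos: [0.417, 0.0398, 0.1289]
eef_rot: [-0.027, 1.0, 0.0, 0.0]
contact_force: [0.3, 0.0, -1.6]
finger_gap: 0.292
gripper_force: 35.0
```

Run:
```python
from h import *
goal([.415,.04,.024],93.1)
for n in ("top","scene"):
    P,im=shot(n); cv2.imwrite(f"pics/{n}4.png",im)
    H,S,V=cv2.split(cv2.cvtColor(im,cv2.COLOR_BGR2HSV))
    C=np.array([.5797,.0409]);ex=np.array([.9985,.054]);ey=np.array([-.054,.9985])
    for c in blobs((H<16)&(S>70)&(V>60),2):
        m=c.reshape(-1,2).mean(0); d=onz(P,m,.012)-C; b=(d@ex,d@ey)
        if abs(b[0])<.1 and abs(b[1])<.23: print(n,m.round(1),cv2.contourArea(c),np.round(b,4))
a=cv2.imread("pics/scene4.png")
b=cv2.imread("pics/top4.png")
cv2.imwrite("pics/c4.png",np.vstack([cv2.resize(b[150:240,210:370],(534,300),interpolation=2),cv2.resize(a[130:220,270:430],(534,300),interpolation=2)]))
```

```text
t 8.93 pos [0.417  0.0398 0.1289] yhead 93.09 tilt 0.04 F [ 0.3  0.  -1.6] gap 0.292 gf 35.0 j6 -1.61
SHIFT [0.002  0.0003 0.1049] ROLL -0.0
top [250.9 203.7] 56.5 [-0.016   0.1434]
top [297.7 180.5] 2.0 [0.0407 0.0098]
top [268.7 170.7] 40.5 [0.0736 0.0891]
scene [356.5 202.6] 3.0 [0.0266 0.0316]
scene [381.3 186.3] 42.5 [0.0549 0.115 ]
scene [362.  165.4] 19.5 [-0.0256  0.1499]
```

View pics/c4.png

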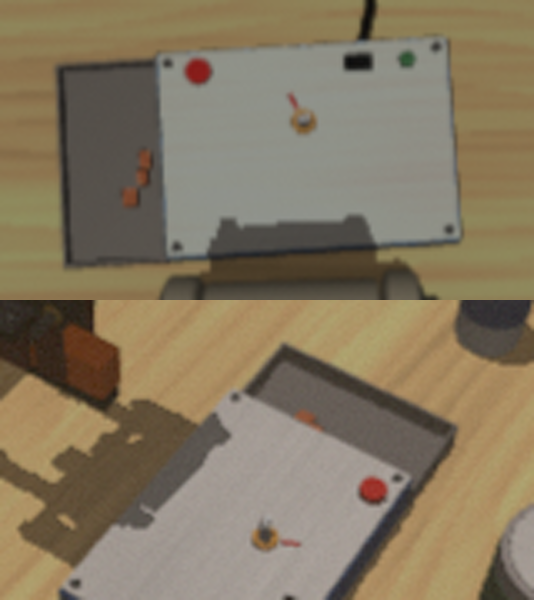

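All three chips are in the tray at crop px (145,158), (143,177) and (131,197), with y≈0.135–0.15 in the box frame, and the plate is clear. Putting the scraper down.

Emit:
move_arm(
  linear=[
    [0, 0, 0.05],
    [0, 0, 0.085],
    [0, 0, 0.098],
    [0, 0, 0.103],
    [0, 0, 0.105],
    [0, 0, 0.106],
    [0, 0, 0.106],
  ],
  roll=[0, 0, 0, 0, 0, 0, 0],
)

```text
time_s: 9.9
tool_pos: [0.4172, 0.0399, 0.024]
eef_rot: [-0.027, 1.0, -0.0, 0.001]
contact_force: [0.3, 0.2, -1.2]
finger_gap: 0.296
gripper_force: 35.0
```

Run:
```python
from h import *
goal([.415,.04,.0231],93.1)
P=eyes.camera_params("top"); im=cv2.imread("pics/top4.png"); Q=eyes.camera_params("scene"); im2=cv2.imread("pics/scene4.png")
C=np.array([.5797,.0409]);ex=np.array([.9985,.054]);ey=np.array([-.054,.9985])
for nm,p,i in (("top",P,im),("scene",Q,im2)):
    H,S,V=cv2.split(cv2.cvtColor(i,cv2.COLOR_BGR2HSV)); 
    c0=proj(p,np.r_[C+.02*ex,.047]).astype(int); print(nm,c0)
    r=np.zeros(H.shape,bool); r[c0[1]-20:c0[1]+20,c0[0]-25:c0[0]+25]=1
    for k,m in (("red",((H<6)|(H>172))&(S>50)),("brass",(H>10)&(H<25)&(S>70))):
        for c in blobs(m&r,0):
            q=c.reshape(-1,2).mean(0); 
            for z in (.045,.049): w=onz(p,q,z); print(nm,k,q.round(1),len(c),w.round(4),np.round([(w-C)@ex,(w-C)@ey],4))
```

```text
t 9.9 pos [0.4172 0.0399 0.024 ] yhead 93.14 tilt 0.08 F [ 0.3  0.2 -1.2] gap 0.296 gf 35.0 j6 -1.61
SHIFT [0.0022 0.0002 0.0009] ROLL 0.0
top [301 185]
top red [297.3 179.5] 6 [0.6172 0.0528] [0.0381 0.0098]
top red [297.3 179.5] 6 [0.6166 0.0526] [0.0375 0.0097]
top brass [300.3 185.9] 28 [0.5997 0.0448] [0.0202 0.0028]
top brass [300.3 185.9] 28 [0.5991 0.0447] [0.0196 0.0027]
scene [348 201]
scene red [356.5 202.5] 10 [0.6152 0.0535] [0.0361 0.0106]
scene red [356.5 202.5] 10 [0.6165 0.051 ] [0.0373 0.0081]
scene brass [372. 220.] 1 [0.6741 0.033 ] [ 0.0938 -0.013 ]
scene brass [372. 220.] 1 [0.6751 0.0306] [ 0.0947 -0.0155]
scene brass [356. 219.] 1 [0.6414 0.012 ] [ 0.0601 -0.0322]
scene brass [356. 219.] 1 [0.6426 0.0097] [ 0.0611 -0.0346]
scene brass [349.  201.3] 24 [0.598  0.0451] [0.0185 0.0033]
scene brass [349.  201.3] 24 [0.5993 0.0427] [0.0197 0.0007]
```

Emit:
move_arm(
  linear=[
    [0, 0, 0.001],
    [0, 0, 0.001],
  ],
  roll=[0, 0],
)

```text
time_s: 10.15
tool_pos: [0.4172, 0.0399, 0.0231]
eef_rot: [-0.027, 1.0, -0.0, 0.001]
contact_force: [-0.5, -0.0, 4.2]
finger_gap: 0.293
gripper_force: 35.0
```

Emit:
move_arm(
  linear=[
    [0, 0, 0],
    [0, 0, 0],
    [0, 0, 0],
    [0, 0, 0],
    [0, 0, 0],
    [0, 0, 0],
  ],
  roll=[0, 0, 0, 0, 0, 0],
  gripper=-1,
)

```text
time_s: 10.9
tool_pos: [0.4167, 0.0399, 0.0221]
eef_rot: [-0.027, 1.0, 0.0, -0.0]
contact_force: [0.6, -0.6, 0.2]
finger_gap: 0.937
gripper_force: 0.0
```

Emit:
move_arm(
  linear=[
    [0, 0, -0.04],
    [0, 0, -0.1],
    [0, 0, -0.16],
    [0, 0, -0.195],
    [0, 0, -0.195],
    [0, 0, -0.195],
  ],
  roll=[0, 0, 0, 0, 0, 0],
)

```text
time_s: 11.65
tool_pos: [0.4164, 0.0399, 0.2158]
eef_rot: [-0.027, 1.0, -0.0, -0.001]
contact_force: [-0.6, -0.5, -0.8]
finger_gap: 0.997
gripper_force: 0.0
```

Run:
```python
from h import *
goal([.515,.05,.215],93.1)
goal([.535,-.25,.215],93.1)
P=eyes.camera_params("wrist"); print(proj(P,[.6,.0445,.049]),proj(P,[.608,-.278,.02]))
```

```text
t 11.65 pos [0.4164 0.0399 0.2158] yhead 93.14 tilt 0.09 F [-0.6 -0.5 -0.8] gap 0.997 gf 0.0 j6 -1.61
SHIFT [-0.099   0.0047  0.0007] ROLL 0.0
t 11.65 pos [0.4164 0.0399 0.2158] yhead 93.14 tilt 0.09 F [-0.6 -0.5 -0.8] gap 0.997 gf 0.0 j6 -1.61
SHIFT [-0.1025 -0.2959  0.0007] ROLL 0.0
[313.99590105 321.84790871] [ 77.91645773 301.60860555]
```

Emit:
move_arm(
  linear=[
    [-0.06, -0.005, 0],
    [-0.12, -0.005, 0],
    [-0.175, -0.005, 0],
    [-0.175, -0.005, 0],
    [-0.175, -0.005, 0],
    [-0.175, -0.005, 0],
  ],
  roll=[0, 0, 0, 0, 0, 0],
)

```text
time_s: 12.4
tool_pos: [0.5907, 0.0445, 0.2182]
eef_rot: [-0.027, 1.0, -0.0, 0.001]
contact_force: [-0.7, 0.1, 0.7]
finger_gap: 1.004
gripper_force: 0.0
```

Run:
```python
from h import *
goal([.6,.045,.215],93.1)
P,im=shot("wrist"); cv2.imwrite("pics/w5.png",im)
u=proj(P,[.6,.0445,.049]); print(u)
a=[int(v) for v in u]; cr=im[a[1]-45:a[1]+45,a[0]-60:a[0]+60]; print("origin",a[0]-60,a[1]-45)
cv2.imwrite("pics/c5.png",cv2.resize(cr,(800,600),interpolation=cv2.INTER_CUBIC))
H,S,V=cv2.split(cv2.cvtColor(im,cv2.COLOR_BGR2HSV))
r=np.zeros(H.shape,bool); r[a[1]-45:a[1]+45,a[0]-60:a[0]+60]=1
for k,m in (("red",((H<6)|(H>172))&(S>60)&(V>100)),("brass",(H>9)&(H<28)&(S>70)&(V>80))):
    for c in blobs(m&r,3):
        q=c.reshape(-1,2).mean(0); rr=cv2.minAreaRect(c); vx=cv2.fitLine(c,cv2.DIST_L2,0,.01,.01).ravel()
        w0=onz(P,vx[2:],.045);w1=onz(P,vx[2:]+3*vx[:2],.045); d=w1-w0
        print(k,q.round(1),rr,[onz(P,q,z).round(4) for z in (.045,.049)],"ang",np.degrees(np.arctan2(d[1],d[0])))
```

```text
t 12.4 pos [0.5907 0.0445 0.2182] yhead 93.15 tilt 0.09 F [-0.7  0.1  0.7] gap 1.004 gf 0.0 j6 -1.61
SHIFT [-0.0093 -0.      0.0032] ROLL 0.0
[317.85368503 188.31765752]
origin 257 143
red [326.5 202. ] ((326.5000305175781, 202.0000457763672), (11.180339813232422, 2.683281421661377), 63.43495178222656) [array([0.6168, 0.0554]), array([0.6156, 0.0553])] ang 28.748135297280673
brass [320.  188.2] ((319.5, 188.0), (16.0, 17.0), 90.0) [array([0.6007, 0.0471]), array([0.5998, 0.047 ])] ang 62.76274518918378
```

View pics/c5.png

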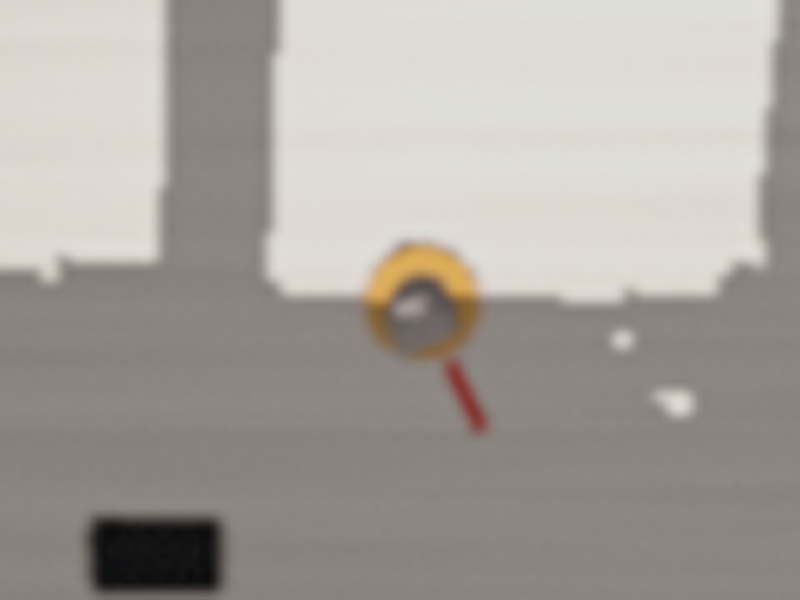

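Emit:
move_arm(
  linear=[
    [0.008, -0.06, 0],
    [0.008, -0.12, 0],
    [0.008, -0.18, 0],
    [0.008, -0.24, 0],
    [0.008, -0.3, 0],
    [0.008, -0.323, 0],
    [0.008, -0.323, 0],
    [0.008, -0.323, 0],
    [0.008, -0.323, 0],
  ],
  roll=[0, 0, 0, 0, 0, 0, 0, 0, 0],
)

```text
time_s: 13.58
tool_pos: [0.6018, -0.2764, 0.2178]
eef_rot: [-0.029, 1.0, -0.0, 0.0]
contact_force: [0.1, 0.4, 0.6]
finger_gap: 1.003
gripper_force: 0.0
```

Run:
```python
from h import *
goal([.6,-.279,.215],93.1)
P,im=shot("wrist"); cv2.imwrite("pics/w6.png",im)
u=proj(P,[.608,-.279,.02]); a=[int(v) for v in u]; x0,y0=a[0]-60,a[1]-45; cr=im[y0:y0+90,x0:x0+120]; print("origin",x0,y0)
cv2.imwrite("pics/c6.png",cv2.resize(cr,(800,600),interpolation=cv2.INTER_CUBIC))
H,S,V=cv2.split(cv2.cvtColor(im,cv2.COLOR_BGR2HSV))
r=np.zeros(H.shape,bool); r[y0:y0+90,x0:x0+120]=1
for k,m in (("dark",V<60),("white",(S<60)&(V>130))):
    for c in blobs(m&r,6):
        (q,rad)=cv2.minEnclosingCircle(c); l=cv2.fitLine(c,cv2.DIST_L2,0,.01,.01).ravel()
        d=onz(P,l[2:]+5*l[:2],.037)-onz(P,l[2:],.037)
        print(k,np.round(q,1),round(rad,1),cv2.boundingRect(c),[onz(P,q,z).round(4) for z in (0,.013,.037)],np.degrees(np.arctan2(d[1],d[0])).round(1))
```

```text
t 13.57 pos [ 0.6018 -0.2764  0.2178] yhead 93.28 tilt 0.05 F [0.1 0.4 0.6] gap 1.003 gf 0.0 j6 -2.11
SHIFT [ 0.002  -0.0025  0.0028] ROLL 0.2
origin 256 135
dark [321. 179.] 19.4 (303, 160, 35, 39) [array([ 0.6099, -0.2726]), array([ 0.6073, -0.2729]), array([ 0.6024, -0.2733])] 168.8
white [315. 192.] 6.7 (312, 186, 8, 13) [array([ 0.6277, -0.2794]), array([ 0.6244, -0.2794]), array([ 0.6184, -0.2795])] 158.9
```

View pics/c6.png

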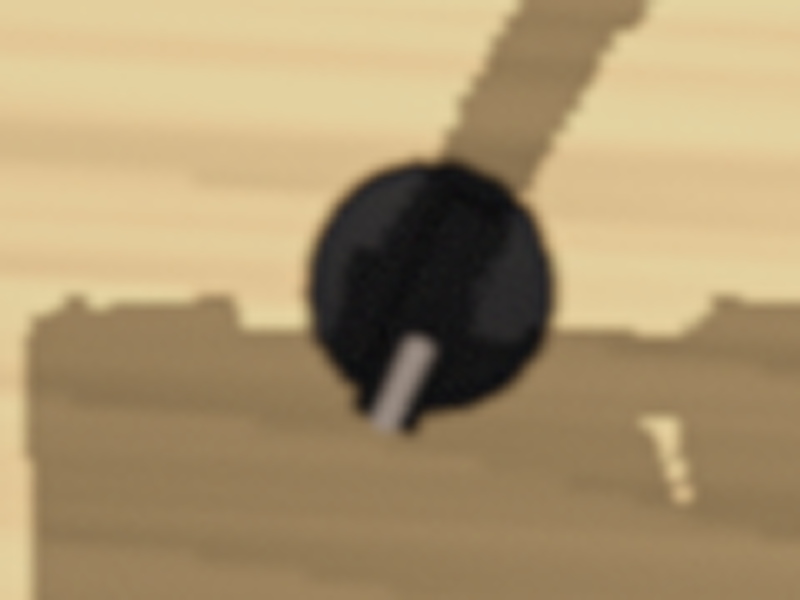

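The crop shows the knob's skirt circle at (430,285), so its centre is about (0.606,-0.273). The white line runs to (388,420), so knob x is about -21.5°. I'll centre the knob along the bar with a light lengthwise squeeze, then regrip across it.

Emit:
move_arm(
  linear=[
    [-0.004, 0.002, 0.03],
    [-0.004, 0.002, 0.06],
    [-0.004, 0.002, 0.09],
    [-0.004, 0.002, 0.12],
    [-0.004, 0.002, 0.13],
    [-0.004, 0.002, 0.13],
    [-0.004, 0.002, 0.13],
    [-0.004, 0.002, 0.13],
    [-0.004, 0.002, 0.13],
    [-0.004, 0.002, 0.13],
    [-0.004, 0.002, 0.13],
    [-0.004, 0.002, 0.13],
  ],
  roll=[10.5, 21, 31.5, 42, 52.5, 63, 73.5, 84, 94.5, 105, 114.8, 114.8],
)

```text
time_s: 15.12
tool_pos: [0.6056, -0.2753, 0.0873]
eef_rot: [0.827, 0.563, 0.0, 0.0]
contact_force: [-0.4, 0.0, 1.1]
finger_gap: 1.001
gripper_force: 0.0
```

```bash
python3 -c "
from h import *
goal([.606,-.274,.019],-21.5)"
```

```text
t 15.12 pos [ 0.6056 -0.2753  0.0873] yhead -21.49 tilt 0.01 F [-0.4  0.   1.1] gap 1.001 gf 0.0 j6 -0.1
SHIFT [ 0.0013 -0.0001  0.0683] ROLL 0.0
```

Emit:
move_arm(
  linear=[
    [0.001, 0, 0.04],
    [0.001, 0, 0.06],
    [0.001, 0, 0.067],
    [0.001, 0, 0.067],
  ],
  roll=[0, 0, 0, 0],
)

```text
time_s: 15.62
tool_pos: [0.6057, -0.2752, 0.0202]
eef_rot: [0.827, 0.562, -0.0, -0.0]
contact_force: [-0.0, 0.6, 0.3]
finger_gap: 0.998
gripper_force: 0.0
```

Emit:
move_arm(
  linear=[
    [0, 0, 0],
    [0, 0, 0],
    [0, 0, 0],
    [0, 0, 0],
    [0, 0, 0],
    [0, 0, 0],
    [0, 0, 0],
  ],
  roll=[0, 0, 0, 0, 0, 0, 0],
  gripper=1,
  newtons=6,
)

```text
time_s: 16.5
tool_pos: [0.6057, -0.2753, 0.0202]
eef_rot: [0.827, 0.562, -0.0, 0.0]
contact_force: [-0.2, 0.7, 0.1]
finger_gap: 0.48
gripper_force: 6.0
```

```bash
python3 -c "
from h import *
goal([.606,-.274,.019],-21.5)"
```

```text
t 16.5 pos [ 0.6057 -0.2753  0.0202] yhead -21.66 tilt 0.0 F [-0.2  0.7  0.1] gap 0.48 gf 6.0 j6 -0.1
SHIFT [ 0.0014 -0.0002  0.0012] ROLL -0.2
```

Emit:
move_arm(
  linear=[
    [0, 0, 0],
    [0, 0, 0],
    [0, 0, 0],
    [0, 0, 0],
    [0, 0, -0.06],
    [0, 0, -0.06],
    [0, 0, -0.06],
  ],
  roll=[0, 0, 0, 0, 0, 0, 0],
  gripper=-1,
)

```text
time_s: 17.38
tool_pos: [0.6058, -0.2754, 0.0804]
eef_rot: [0.827, 0.562, 0.0, 0.0]
contact_force: [0.6, -0.1, -0.2]
finger_gap: 0.999
gripper_force: 0.0
```

Emit:
move_arm(
  linear=[
    [0, 0, 0],
    [0, 0, 0],
    [0, 0, 0],
    [0, 0, 0],
    [0, 0, 0],
    [0, 0, 0],
    [0, 0, 0],
    [0, 0, 0],
    [0, 0, 0],
    [0, 0, 0.03],
    [0, 0, 0.055],
    [0, 0, 0.059],
  ],
  roll=[-10.5, -21, -31.5, -42, -52.5, -63, -73.5, -84, -90, -90, -90, -90],
)

```text
time_s: 18.88
tool_pos: [0.6034, -0.2741, 0.0165]
eef_rot: [0.188, 0.982, 0.001, -0.004]
contact_force: [0.0, 0.6, -0.2]
finger_gap: 1.001
gripper_force: 0.0
```

```bash
python3 -c "
from h import *
goal([.6057,-.2753,.0195],68.4)"
```

```text
t 18.88 pos [ 0.6034 -0.2741  0.0165] yhead 68.34 tilt 0.43 F [ 0.   0.6 -0.2] gap 1.001 gf 0.0 j6 -1.67
SHIFT [-0.0026 -0.0003 -0.003 ] ROLL -0.1
```

Emit:
move_arm(
  linear=[
    [0, 0, 0],
    [0, 0, 0],
  ],
  roll=[0, 0],
)

```text
time_s: 19.12
tool_pos: [0.6063, -0.2756, 0.0224]
eef_rot: [0.188, 0.982, -0.0, 0.001]
contact_force: [-0.2, -0.1, 0.5]
finger_gap: 0.999
gripper_force: 0.0
```

```bash
python3 -c "
from h import *
goal([.6057,-.2753,.0195],68.4)"
```

```text
t 19.12 pos [ 0.6063 -0.2756  0.0224] yhead 68.34 tilt 0.11 F [-0.2 -0.1  0.5] gap 0.999 gf 0.0 j6 -1.67
SHIFT [0.0007 0.0001 0.0029] ROLL -0.1
```

Emit:
move_arm(
  linear=[
    [0.0005, 0, 0.002],
    [0.0005, 0, 0.002],
  ],
  roll=[0, 0],
)

```text
time_s: 19.38
tool_pos: [0.6053, -0.2752, 0.0196]
eef_rot: [0.188, 0.982, -0.0, 0.0]
contact_force: [-0.5, 0.7, -0.7]
finger_gap: 0.996
gripper_force: 0.0
```

Emit:
move_arm(
  linear=[
    [0, 0, 0],
    [0, 0, 0],
    [0, 0, 0],
    [0, 0, 0],
    [0, 0, 0],
    [0, 0, 0],
    [0, 0, 0],
    [0, 0, 0],
    [0, 0, 0],
    [0, 0, 0],
  ],
  roll=[0, 0, 0, 0, 0, 0, 0, 0, 0, 0],
  gripper=1,
  newtons=40,
)

```text
time_s: 20.62
tool_pos: [0.6052, -0.2751, 0.0191]
eef_rot: [0.188, 0.982, 0.0, 0.0]
contact_force: [0.2, 0.1, 0.3]
finger_gap: 0.149
gripper_force: 40.0
```

Run:
```python
from h import *
goal([.6057,-.2753,.0195],68.4)
# biases: knob skirt seen by wrist/top now
P,im=shot("top"); V=cv2.cvtColor(im,cv2.COLOR_BGR2HSV)[...,2]
Q=eyes.camera_params("wrist")
print("wrist view6 knob at z.013 ~", "see notes");
```

```text
t 20.62 pos [ 0.6052 -0.2751  0.0191] yhead 68.34 tilt 0.0 F [0.2 0.1 0.3] gap 0.149 gf 40.0 j6 -1.67
SHIFT [-0.0005 -0.     -0.0004] ROLL -0.1
wrist view6 knob at z.013 ~ see notes
```

Emit:
move_arm(
  linear=[
    [0, 0, 0],
    [0, 0, 0],
    [0, 0, 0],
    [0, 0, 0],
    [0, 0, -0.04],
    [0.007, -0.005, -0.09],
    [0.007, -0.005, -0.14],
    [0.007, -0.005, -0.163],
    [0.007, -0.005, -0.163],
    [0.007, -0.005, -0.163],
    [0.007, -0.005, -0.163],
  ],
  roll=[0, 0, 0, 0, 0, -9, -18, -24.9, -24.9, -24.9, -24.9],
  gripper=-1,
)

```text
time_s: 22.05
tool_pos: [0.5962, -0.2768, 0.1796]
eef_rot: [-0.028, 1.0, 0.001, -0.002]
contact_force: [0.8, -0.5, -0.1]
finger_gap: 0.999
gripper_force: 0.0
```

Run:
```python
from h import *
goal([.6052,-.2751,.0191],68.34)
P,im=shot("wrist"); cv2.imwrite("pics/w7.png",im)
def dark(im,P,c):
    V=cv2.cvtColor(im,cv2.COLOR_BGR2HSV)[...,2]; u=proj(P,c).astype(int); r=np.zeros(V.shape,bool); r[u[1]-45:u[1]+45,u[0]-60:u[0]+60]=1
    for t in (50,65):
        for k in blobs((V<t)&r,300):
            x,y,w,h=cv2.boundingRect(k); q=np.array([x+(w-1)/2,y+(w-1)/2])   # circle: top row + radius from width (bar overhangs below)
            print(t,(x,y,w,h),q,[onz(P,q,z).round(4) for z in (.006,.013)])
dark(im,P,[.606,-.275,.013])
T,it=shot("top")
H,S,V=cv2.split(cv2.cvtColor(im,cv2.COLOR_BGR2HSV))
y0,x0=[int(v) for v in proj(P,[.606,-.275,.013])[::-1]]
for nm,i,o in (("k",im,(x0-60,y0-45)),):
    print(o); cv2.imwrite("pics/c7.png",cv2.resize(i[o[1]:o[1]+90,o[0]:o[0]+120],(800,600),interpolation=2))
```

```text
t 22.05 pos [ 0.5962 -0.2768  0.1796] yhead 93.17 tilt 0.22 F [ 0.8 -0.5 -0.1] gap 0.999 gf 0.0 j6 -2.11
SHIFT [-0.0096  0.0009  0.1605] ROLL 24.8
50 (300, 169, 40, 45) [319.5 188.5] [array([ 0.6059, -0.2746]), array([ 0.6042, -0.2747])]
65 (300, 169, 40, 45) [319.5 188.5] [array([ 0.6059, -0.2746]), array([ 0.6042, -0.2747])]
(259, 145)
```

View pics/c7.png

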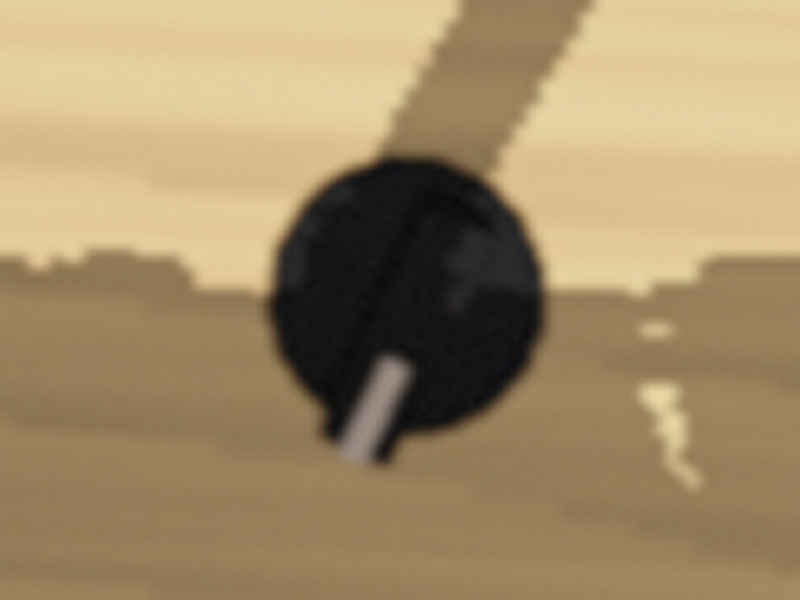

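The knob in this view measures (0.606,-0.2747) against the squeeze-true (0.6057,-0.2753). So wrist camera bias is under 1 mm, and I take the shaft to be at (0.5994,0.0467), yaw about 26.5°. Regripping.

Emit:
move_arm(
  linear=[
    [-0.0095, 0.001, 0.04],
    [-0.0095, 0.001, 0.08],
    [-0.0095, 0.001, 0.12],
    [-0.0095, 0.001, 0.12],
    [-0.0095, 0.001, 0.12],
  ],
  roll=[9, 18, 24.8, 24.8, 24.8],
)

```text
time_s: 22.78
tool_pos: [0.6068, -0.2759, 0.0637]
eef_rot: [0.186, 0.983, -0.0, 0.001]
contact_force: [-0.3, 0.1, 0.8]
finger_gap: 0.996
gripper_force: 0.0
```

```bash
python3 -c "
from h import *
goal([.6057,-.2753,.0191],68.34)"
```

```text
t 22.77 pos [ 0.6068 -0.2759  0.0637] yhead 68.56 tilt 0.08 F [-0.3  0.1  0.8] gap 0.996 gf 0.0 j6 -1.67
SHIFT [0.0013 0.0002 0.0446] ROLL 0.2
```

Emit:
move_arm(
  linear=[
    [0.001, 0, 0.03],
    [0.001, 0, 0.042],
    [0.001, 0, 0.043],
    [0.001, 0, 0.043],
    [0.001, 0, 0.043],
  ],
  roll=[0, 0, 0, 0, 0],
)

```text
time_s: 23.4
tool_pos: [0.606, -0.2756, 0.0206]
eef_rot: [0.187, 0.982, -0.0, 0.001]
contact_force: [0.0, -0.2, -0.5]
finger_gap: 1.0
gripper_force: 0.0
```

Emit:
move_arm(
  linear=[
    [0, 0, 0],
    [0, 0, 0],
    [0, 0, 0],
    [0, 0, 0],
    [0, 0, 0],
    [0, 0, 0],
    [0, 0, 0],
    [0, 0, 0],
    [0, 0, 0],
    [0, 0, 0],
  ],
  roll=[0, 0, 0, 0, 0, 0, 0, 0, 0, 0],
  gripper=1,
  newtons=45,
)

```text
time_s: 24.65
tool_pos: [0.6054, -0.2753, 0.0191]
eef_rot: [0.187, 0.982, -0.0, 0.0]
contact_force: [0.2, 1.0, -0.3]
finger_gap: 0.141
gripper_force: 45.0
```

```bash
python3 -c "
from h import *
goal([.6057,-.2753,.12],68.34)"
```

```text
t 24.65 pos [ 0.6054 -0.2753  0.0191] yhead 68.44 tilt 0.0 F [ 0.2  1.  -0.3] gap 0.141 gf 45.0 j6 -1.67
SHIFT [-3.000e-04  1.000e-04 -1.009e-01] ROLL 0.1
```

Emit:
move_arm(
  linear=[
    [0, 0, -0.06],
    [0, 0, -0.115],
    [0.02, 0.047, -0.12],
    [0.04, 0.095, -0.12],
    [0.06, 0.143, -0.12],
    [0.08, 0.19, -0.12],
    [0.1, 0.238, -0.12],
    [0.118, 0.285, -0.12],
    [0.124, 0.297, -0.12],
    [0.124, 0.297, -0.12],
    [0.124, 0.297, -0.12],
    [0.124, 0.297, -0.12],
  ],
  roll=[0, 0, -8, -16, -24, -32, -40, -48, -48, -48, -48, -48],
)

```text
time_s: 26.15
tool_pos: [0.5993, 0.045, 0.1391]
eef_rot: [-0.228, 0.974, -0.0, -0.0]
contact_force: [0.1, -0.1, -0.7]
finger_gap: 0.146
gripper_force: 45.0
```

```bash
python3 -c "
from h import *
goal([.5992,.0467,.093],116.5)"
```

```text
t 26.15 pos [0.5993 0.045  0.1391] yhead 116.3 tilt 0.02 F [ 0.1 -0.1 -0.7] gap 0.146 gf 45.0 j6 -2.01
SHIFT [-0.0007  0.0016  0.0461] ROLL -0.2
```

Emit:
move_arm(
  linear=[
    [-0.0005, 0.0015, 0.02],
    [-0.0005, 0.0015, 0.04],
    [-0.0005, 0.0015, 0.045],
    [-0.0005, 0.0015, 0.045],
    [-0.0005, 0.0015, 0.045],
  ],
  roll=[-0.2, -0.2, -0.2, -0.2, -0.2],
)

```text
time_s: 26.78
tool_pos: [0.5993, 0.0481, 0.0949]
eef_rot: [-0.23, 0.973, -0.0, 0.001]
contact_force: [-0.4, 0.7, -0.8]
finger_gap: 0.149
gripper_force: 45.0
```

```bash
python3 -c "
from h import *
goal([.5992,.0467,.0841],116.5)"
```

```text
t 26.77 pos [0.5993 0.0481 0.0949] yhead 116.65 tilt 0.07 F [-0.4  0.7 -0.8] gap 0.149 gf 45.0 j6 -2.01
SHIFT [ 0.0008 -0.0012  0.0108] ROLL 0.1
```

Emit:
move_arm(
  linear=[
    [0.0, 0.0, 0.0],
    [0.0, 0.0, 0.0],
  ],
  roll=[0, 0],
)

```text
time_s: 27.02
tool_pos: [0.5992, 0.0481, 0.0947]
eef_rot: [-0.23, 0.973, -0.0, 0.0]
contact_force: [0.7, 0.5, -0.9]
finger_gap: 0.141
gripper_force: 45.0
```

```bash
python3 -c "
from h import *
goal([.5992,.0467,.0841],116.5)"
```

```text
t 27.02 pos [0.5992 0.0481 0.0947] yhead 116.64 tilt 0.06 F [ 0.7  0.5 -0.9] gap 0.141 gf 45.0 j6 -2.01
SHIFT [ 0.0007 -0.0012  0.0106] ROLL 0.1
```

Emit:
move_arm(
  linear=[
    [0.0006, -0.0012, 0.002],
    [0.0006, -0.0012, 0.004],
    [0.0006, -0.0012, 0.006],
    [0.0006, -0.0012, 0.008],
    [0.0006, -0.0012, 0.0095],
    [0.0006, -0.0012, 0.0105],
    [0.0006, -0.0012, 0.0105],
  ],
  roll=[0, 0, 0, 0, 0, 0, 0],
)

```text
time_s: 27.9
tool_pos: [0.5989, 0.0467, 0.0835]
eef_rot: [-0.23, 0.973, 0.0, -0.0]
contact_force: [-0.6, -0.4, -0.5]
finger_gap: 0.147
gripper_force: 45.0
```

```bash
python3 -c "
from h import *
goal([.5992,.0467,.0771],116.5)"
```

```text
t 27.9 pos [0.5989 0.0467 0.0835] yhead 116.64 tilt 0.01 F [-0.6 -0.4 -0.5] gap 0.147 gf 45.0 j6 -2.01
SHIFT [-0.0002 -0.0001  0.0064] ROLL 0.1
```

No force at 4.6 mm below the tip height, so the shaft is in the hole. Continuing down to home.

Emit:
move_arm(
  linear=[
    [0, 0, 0.002],
    [0, 0, 0.004],
    [0, 0, 0.006],
    [0, 0, 0.007],
    [0, 0, 0.007],
  ],
  roll=[0, 0, 0, 0, 0],
)

```text
time_s: 28.52
tool_pos: [0.599, 0.0467, 0.077]
eef_rot: [-0.23, 0.973, -0.0, 0.0]
contact_force: [-1.6, 0.0, 2.6]
finger_gap: 0.142
gripper_force: 45.0
```

Emit:
move_arm(
  linear=[
    [0, 0, 0.002],
    [0, 0, 0.004],
    [0, 0, 0.005],
    [0, 0, 0.005],
  ],
  roll=[0, 0, 0, 0],
)

```text
time_s: 29.02
tool_pos: [0.5991, 0.0467, 0.0725]
eef_rot: [-0.23, 0.973, -0.0, 0.0]
contact_force: [-3.3, -0.4, 6.5]
finger_gap: 0.144
gripper_force: 45.0
```

```bash
python3 -c "
from h import *
goal([.5992,.0467,.0691],116.5)"
```

```text
t 29.02 pos [0.5991 0.0467 0.0725] yhead 116.64 tilt 0.04 F [-3.3 -0.4  6.5] gap 0.144 gf 45.0 j6 -2.01
SHIFT [-0.0001 -0.0001  0.0034] ROLL 0.1
```

Emit:
move_arm(
  linear=[
    [0.0004, 0, 0.002],
    [0.0004, 0, 0.0035],
    [0.0004, 0, 0.0045],
    [0.0004, 0, 0.0045],
    [0.0004, 0, 0.0045],
    [0.0004, 0, 0.0045],
  ],
  roll=[0, 0, 0, 0, 0, 0],
)

```text
time_s: 29.78
tool_pos: [0.5991, 0.0467, 0.069]
eef_rot: [-0.23, 0.973, -0.0, 0.001]
contact_force: [-3.8, 1.2, 10.0]
finger_gap: 0.14
gripper_force: 45.0
```

Run:
```python
from h import *
goal([.5992,.0467,.0691],116.5)
P,im=shot("scene"); cv2.imwrite("pics/s9.png",cv2.resize(im[90:290,180:500],(800,500),interpolation=2))
```

```text
t 29.77 pos [0.5991 0.0467 0.069 ] yhead 116.65 tilt 0.11 F [-3.8  1.2 10. ] gap 0.14 gf 45.0 j6 -2.01
SHIFT [-0.0001 -0.0001 -0.0001] ROLL 0.1
```

View pics/s9.png

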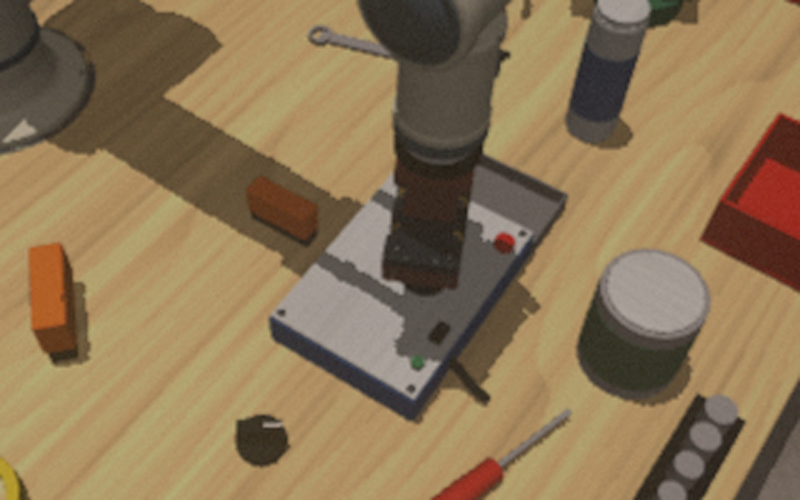

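The scene view shows the scraper standing on the bench at (283,208) and the knob held down on the shaft at (425,285). The tool height and the 10 N push match a fully pressed shaft (10.4 N), so I'm handing in.

```bash
python3 -c "
from plant import hand_in
print(hand_in())"
```

```text
the job is handed in; nothing more can be done
None
```

I handed the job in at about 30 s: all three chips are in the tray, the scraper is back on the bench, and the knob is home on the D-shaft, still gripped and pressed down with about 10 N; the judge returned no result.

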